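# Isolate the press and pull the orange fuse carrier

## Task

First turn the black selector knob on the blue control station to the green mark so that it clicks in there and stays. Then pinch the two side catches of the orange fuse carrier together, lift the carrier straight up out of its dock and finish while holding it still and upright by its pinched catches, its underside about 10 cm above the dock's top; do not put it down or let go. Leave the grey carrier in its bay and do not disturb the other things on the bench.

Things in the scene. Friction and masses are not known exactly. Their poses are not given: they have to be found in the camera images.
- station: blue control station box fixed to the bench, 150 (x) x 140 (y) x 70 mm high, origin at the centre of its underside. On its top around the knob, 52 mm from the axis, are three round marks: white at +0.7 rad (towards its +y), yellow straight along its +x, green at -0.7 rad (towards its -y). The lamps near its -x edge are decoration.
- selector_grip (a point): on the selector knob's upright axis at the height to grip it, 107 mm above the bench: a black bar 42 mm long, 14 mm thick and 32 mm tall (top 7 mm above this point, bottom 25 mm below it) on a disc of 44 mm diameter whose top is 23 mm below this point. A white line on the bar's top shows its pointing end. The point turns with the knob.
- selector (a joint): angle of the selector knob, rad, growing clockwise seen from above; it clicks into 0 (pointer at the white mark), 0.7 (yellow) and 1.4 (green), with stops at -0.12 and 1.52. The pointer and the long side of the bar lie at the angle 0.7 minus this value, counter-clockwise from the station's x axis. About 0.1 N m turns it over a click; let go, it snaps into the nearest.
- dock: blue fuse dock fixed to the bench, 200 (x) x 150 (y) x 60 mm high, origin at the centre of its underside. Two bays open upward, centred at x = -40 and x = +40 mm, y = 0, each with a steel lip at y = +29 and -29 mm on its y sides; top at 60 mm.
- orange: orange fuse carrier, loose, about 0.23 kg, seated in either bay of the dock. Origin: centre of its underside, 25 mm above the dock's origin when seated. Black foot 36 (x) x 51 (y) x 12 mm, orange core 36 (x) x 28 (y) mm, top at 75 mm with a white label. 40 mm of it stands above the dock. 1.5 mm of sideways play. It comes out only with both catches pressed in, straight up
- orange_pads (a point): centre between the two orange catches at mid-height of their exposed part, 52 mm above the carrier's origin. They are upright plates on the carrier's y sides, 20 mm wide (x), from 21 to 70 mm above its origin (exposed from 35 mm up); outer faces 54 mm apart when out, 40 mm when pressed home. Barbs at their lower ends (to y = 33 mm) hook under the dock's steel lips
- orange_left (a joint): left catch of the orange carrier (on its +y side): 0 = sprung fully out and latched under the dock's lip, grows to 0.007 m as it is pressed inwards to its stop; it has left the lip from about 0.0045 m on (certainly at 0.006). Its spring needs 3 N to start and 7.2 N at the stop.
- orange_right (a joint): right catch of the orange carrier (on its -y side): 0 = sprung fully out and latched under the dock's lip, grows to 0.007 m as it is pressed inwards to its stop; it has left the lip from about 0.0045 m on (certainly at 0.006). Its spring needs 3 N to start and 7.2 N at the stop.
- grey: the grey fuse carrier, of the same shape and fit as the orange one, in the other bay; it stays there. Origin at the centre of its underside.
- bushing: brass bushing, 42 mm diameter, 26 mm high, standing between the dock and the station; origin at the centre of its underside
- fuse: white ceramic fuse standing upright, 22 mm diameter, 58 mm high; origin at the centre of its underside
- bottle: clear bottle, 66 mm diameter, 190 mm high, towards the left edge; origin at the centre of its underside
- cup: white paper cup, 80 mm across the rim, 100 mm high, towards the left edge; origin at the centre of its underside
- driver: red-handled screwdriver lying beyond the dock and station; handle to its -x
- wrench: steel wrench lying towards the right edge; handle to its -x
- roller: turned steel roller with a shaft stub, 60 mm diameter, 80 mm high, beyond the dock and station; origin at the centre of its underside
Things that resemble listed ones, but are neither listed nor needed, are in the scene too. Leave any pink look-alike of the dock alone.

How it is judged:
By the outcome, as a careful person would: the job done as asked, in the order asked, and still so for the second after the job is handed in, while the arm keeps its last pose, push and grip.
It also fails if it takes over 53 s, if anything falls off the work surface, if the arm or the gripper's body presses on something with over 40 N, if the wrist force passes 120 N, or if a joint passes its speed limit or range.

## Robot

A 6-joint arm with a two-finger parallel gripper is mounted at the origin on the work surface. World frame = base frame: x ahead of the robot, y to its left, z up, the work surface at z = 0. Lengths are in mm, angles in rad, forces in N, time in s.
With the tool pointing down it reaches from about 400 to 925 mm from the base axis. Payload 12.5 kg.
Tool frame: the origin (TCP) lies midway between the tips of the shut fingers; the grasp point (between the pads) lies 19 mm behind it; y points along the fingers, x is the direction in which the jaws open and shut, and the axes are right-handed (so a half turn about y gives the same grasp; the last joint's range is limited). The gripper opens to 95 mm and grips with 3 to 60 N. Pads are 20 mm wide; open, the fingers measure 119 mm over their backs; the gripper's body (75 mm by 180 mm) begins 59 mm behind the grasp point.
Start: joints at [-1.271, 0.491, 1.559, -0, 1.092, -0.106], TCP at [246.745, -574.25, 214.661] pointing down, gripper open.
Joint ranges: [-3.1, 3.1], [-0.84, 2.19], [0.05, 2.79], [-1.13, 4.28], [0.06, 2.93], [-2.69, 2.69]. Speed limits (rad/s): [2.22, 2.22, 2.79, 3.14, 3.14, 3.14].

## Interface

Orientations are given as [roll, pitch, yaw] about the fixed x, y, z axes, in that order (R = Rz(yaw) Ry(pitch) Rx(roll)).
In Python, from cell import env, vision, job gives the robot as it stands.
- The arm moves only by the shell command python3 -m crank 'ROWS' [OPENING]. ROWS is JSON, a list of rows, each a list of 6 numbers: the shift along the tool's x, y, z in mm, then the turn, a rotation vector about the tool's x, y, z in degrees. In form: [[x, y, z, rx, ry, rz], ...]. A call has 1 to 5 rows; each row is the pose to reach, as a shift and turn from the pose measured when the call began, along the tool's axes at that moment; what a row does not reach only later rows make up. A row lasts 1/10 s, in which the tool goes at most 50 mm and 8.59 degrees, less where a joint would pass 70% of its speed; a pose out of reach is approached as far as the arm can. A call with a gripper value outside its range is refused whole. OPENING is the opening, from 0 (shut) to 1 (fully open), set as the call begins (- or left out, the last holds). The fingers move at their own pace and stop on an object; the grip force is fixed at half the most. Time passes only in rows, so rows that repeat a pose let the fingers close. It gives the time, the measured TCP pose, the force and the opening at its end, in the units of the state.
- env.state(): the state, without advancing time (a new reading comes with each control period).
- vision.read_camera(name): name is "scene" or "top" or "wrist"; returns (picture, depth): 400x640x3 uint8, blue, green, red; 400x640 float32, mm along the optical axis (not along the pixel's ray), 0 where there is no reading.
- vision.calibration(name): a dict with "vertical_fov" (degrees; the focal length in pixels is half the picture's height over the tangent of half this angle, whatever the lens; pixels are square), "cx", "cy" (the principal point, pixels), "pose" (4x4, takes a point from camera to world coordinates). Camera axes: x right, y down, z forward; pixel columns grow to the right and rows downward; lengths in mm; the calibration is good to about 2 mm. A picture is of the moment at which its call begins: read the wrist's pose just before it. calibration takes no time and is no camera call; for the wrist camera it gives the pose at the moment of the call.
- job.job_done(): hands the job in, once; it reports no verdict.
The state is a dict: "t": time; "joints": joint angles; "qvel": joint speeds; "tau": joint torques, N m; "eef_pos": TCP position; "tcp_rot": TCP orientation; "ft_force": force on the tool from outside, world axes, zero at the start; "moment": the same for the moment, N m; "opening": opening from 0.0 (shut) to 1.0 (fully open).
Only numpy, scipy, OpenCV 4.12 (cv2) and the standard library are available. Lean on these libraries where they do the work, as an engineer would, in place of code of your own. Each camera call takes 0.05 s, during which the arm holds its last target.

## Working session

There is one attempt and no reset: what is moved stays moved. The work goes in short steps, Python scripts to look and compute and a shell command to move; the robot and the scene stay as the last step left them, time stands still between calls to the robot, and variables do not carry over. Pictures are saved under pics/ and viewed, and the job is handed in when it is done.

```bash
mkdir -p pics; ls; python3 - <<'E'
from cell import env, vision, job
import cv2, numpy as np
print(env.state())
for n in ("scene","top"):
    p,d=vision.read_camera(n); cv2.imwrite(f"pics/{n}0.png",p); np.save(f"pics/{n}0.npy",d)
    print(n,vision.calibration(n))
E
```

```text
pics
{'t': 0.0, 'joints': array([-1.27062270e+00,  4.91536200e-01,  1.55945294e+00, -5.75152135e-06,
        1.09169078e+00, -1.05591797e-01]), 'qvel': array([-0.00046312, -0.00049459,  0.00046504,  0.00093811,  0.00015293,
       -0.00147626]), 'tau': array([-7.26807934e-05, -6.12655377e+01, -2.58184183e+01,  6.92925928e-02,
        4.82358690e-02, -1.22889710e-04]), 'eef_pos': array([ 246.65314588, -574.00565489,  214.07505902]), 'tcp_rot': array([-1.57068681e+00,  1.08174584e-03, -1.16502819e+00]), 'ft_force': array([-0.19611488, -0.90448244,  0.38828829]), 'moment': array([-0.01015503,  0.01021395, -0.00778795]), 'opening': 1.0003668020483278}
scene {'vertical_fov': 49.302631175069294, 'cx': 325.9157648988771, 'cy': 205.42767001036304, 'pose': array([[ 4.27767791e-01,  6.27326459e-01, -6.50750513e-01,
         1.30761100e+03],
       [ 9.03649947e-01, -3.13350695e-01,  2.91938547e-01,
        -3.51857458e+02],
       [-2.07723505e-02, -7.12932574e-01, -7.00924856e-01,
         9.26425425e+02],
       [ 0.00000000e+00,  0.00000000e+00,  0.00000000e+00,
         1.00000000e+00]])}
top {'vertical_fov': 47.15116621417829, 'cx': 320.28474593618967, 'cy': 194.36264755550695, 'pose': array([[-3.02140545e-02, -9.94025151e-01,  1.04886173e-01,
         3.60414467e+02],
       [-9.99450988e-01,  2.86172054e-02, -1.66966215e-02,
         2.08603080e+01],
       [ 1.35953125e-02, -1.05333062e-01, -9.94344062e-01,
         1.54396726e+03],
       [ 0.00000000e+00,  0.00000000e+00,  0.00000000e+00,
         1.00000000e+00]])}
```

View pics/scene0.png

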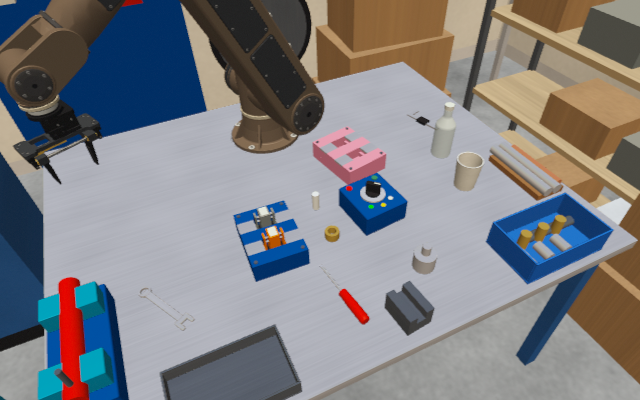

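View pics/top0.png

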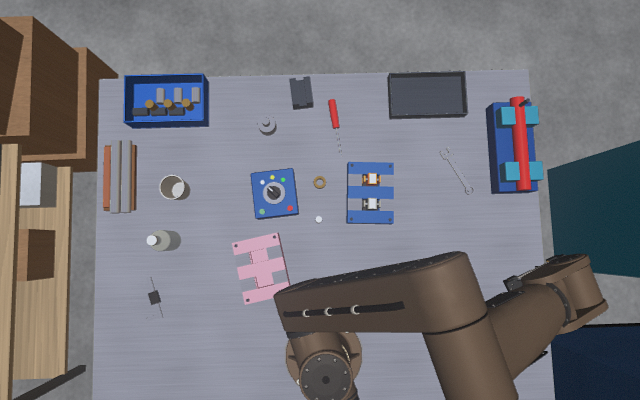

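The top view shows the station at (274,193), the dock at (370,193) with the orange carrier at (372,179) and the grey one at (372,204), and the bushing at (319,182). The pink look-alike is at (260,268). I'll enlarge this.

```bash
cat > h.py <<'E'
import numpy as np, cv2
from cell import env, vision, job
def ray(cal,u,v):
    f=200/np.tan(np.radians(cal["vertical_fov"])/2)
    P=np.array(cal["pose"]); d=P[:3,:3]@np.array([(u-cal["cx"])/f,(v-cal["cy"])/f,1]); return P[:3,3],d
def atz(cal,u,v,z):
    o,d=ray(cal,u,v); return o+d*(z-o[2])/d[2]
def crop(p,u0,v0,u1,v1,s,name):
    cv2.imwrite(name,cv2.resize(p[v0:v1,u0:u1],None,fx=s,fy=s,interpolation=cv2.INTER_CUBIC))
E
python3 - <<'E'
from h import *
p=cv2.imread("pics/top0.png")
crop(p,245,160,305,225,9,"pics/t_st.png"); crop(p,335,155,405,230,8,"pics/t_dk.png")
E
```

```text
(no output)
```

View pics/t_st.png

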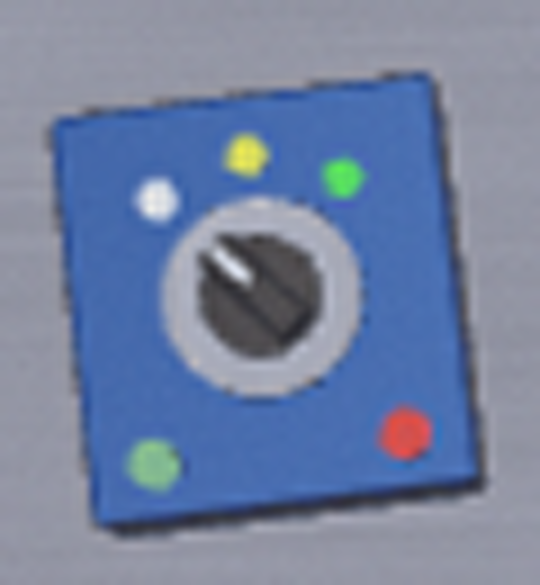

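View pics/t_dk.png

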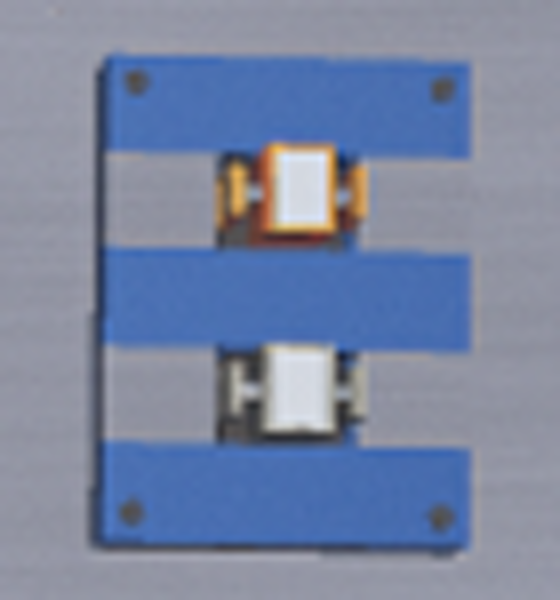

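```bash
python3 - <<'E'
from h import *
c=vision.calibration("top")
def W(x,y,u0,v0,s,z): return atz(c,u0+(x+.5)/s-.5,v0+(y+.5)/s-.5,z)[:2]
S=[W(x,y,245,160,9,70) for x,y in [(52,122),(432,75),(482,487),(95,525)]]
S=np.array(S); print(S, S.mean(0)); print(np.linalg.norm(S-np.roll(S,-1,0),axis=1))
for a,b in((3,0),(2,1)): print(np.arctan2(*(S[b]-S[a])[::-1]))
for n,x,y,z in [("knob",262,297,84),("ring",262,297,70),("white",157,201,70),("yel",247,156,70),("grn",343,178,70),("lineA",218,245,114),("lineB",247,280,114)]: print(n,W(x,y,245,160,9,z))
D=np.array([W(x,y,335,155,8,60) for x,y in [(105,55),(470,62),(470,548),(100,545)]]);print(D,D.mean(0));print(np.linalg.norm(D-np.roll(D,-1,0),axis=1))
for a,b in((3,0),(2,1)): print(np.arctan2(*(D[b]-D[a])[::-1]))
print("orange",W(302,189,335,155,8,100),"grey",W(300,390,335,155,8,100))
E
```

```text
[[591.70627731 220.83155987]
 [605.01071781  83.62867885]
 [455.50927316  69.3265452 ]
 [445.99225028 207.5881861 ]] [524.55462964 145.3437425 ]
[137.84643157 150.18399708 138.5887985  146.31460837]
0.09063704479111419
0.09537527331503995
knob [524.5232447  145.32369746]
ring [526.0969258  146.51720878]
white [561.92250629 183.55180421]
yel [577.35352002 150.91495998]
grn [568.37753141 116.54744303]
lineA [539.83104767 157.72757795]
lineB [527.25923803 147.86753655]
[[ 623.03825113  -97.30446633]
 [ 615.9535796  -247.28474228]
 [ 416.61524528 -237.90035119]
 [ 422.2742147   -87.94150066]] [ 519.47032268 -167.60776512]
[150.14751328 199.55910985 150.06558829 200.9822466 ]
-0.04660290058688785
-0.047042970506343935
orange [ 559.74710102 -170.62680018] grey [ 479.52043196 -166.44565821]
```

Both measurements match the given sizes. The station is at (525,145.4) with yaw 0.093, and the selector points at white. The dock is at (519.5,-167.6) with yaw -0.047, and orange is in its +x bay. Next I move towards the station.

```bash
cat >> h.py <<'E'
from scipy.spatial.transform import Rotation as Ro
def plan(x,y,z,yaw):
    s=env.state(); R=Ro.from_euler("xyz",s["tcp_rot"]); T=Ro.from_euler("xyz",[-np.pi/2,0,yaw])
    d=R.inv().apply(np.array([x,y,z])-s["eef_pos"]); r=(R.inv()*T).as_rotvec(degrees=True)
    print("t %.2f pos"%s["t"],s["eef_pos"].round(1),"rot",s["tcp_rot"].round(3),"F",s["ft_force"].round(1),"op %.3f"%s["opening"]," q6 %.2f"%s["joints"][5])
    print("shift",d.round(1),"turn",r.round(2))
E
python3 -m crank '[[-35,0,34,0,0,0],[-70,0,68,0,0,0],[-105,0,102,0,0,0],[-140,0,136,0,0,0],[-175,0,170,0,0,0]]' 1
python3 -m crank '[[-35,0,34,0,0,0],[-70,0,68,0,0,0],[-105,0,102,0,0,0],[-140,0,136,0,0,0],[-175,0,170,0,0,0]]'
python3 -c "from h import *; plan(525,145.5,214,-0.778)"
```

```text
t: 0.6
eef_pos: [334.0, -344.2, 214.1]
tcp_rot: [-1.571, 0.001, -1.165]
ft_force: [1.0, -0.4, -0.2]
opening: 0.995
t: 1.1
eef_pos: [421.4, -114.5, 214.4]
tcp_rot: [-1.571, 0.001, -1.166]
ft_force: [0.7, -0.5, -0.4]
opening: 1.006
t 1.10 pos [ 421.4 -114.5  214.4] rot [-1.571e+00  1.000e-03 -1.166e+00] F [ 0.7 -0.5 -0.4] op 1.006  q6 0.75
shift [-198.1    0.7  197.6] turn [-2.000e-02 -2.222e+01 -7.000e-02]
```

```bash
python3 -m crank '[[-34,0,34,0,-4,0],[-68,0,68,0,-9,0],[-102,0,102,0,-14,0],[-136,0,136,0,-18,0],[-170,0,170,0,-22,0]]'
python3 - <<'E'
from h import *
plan(525,145.5,214,-0.778)
c=vision.calibration("wrist"); p,d=vision.read_camera("wrist"); cv2.imwrite("pics/w1.png",p)
import pickle; pickle.dump(c,open("pics/w1.pkl","wb"))
print(c["pose"].round(3), d[200,320])
E
```

```text
t: 1.6
eef_pos: [510.9, 110.9, 214.6]
tcp_rot: [-1.57, 0.001, -0.779]
ft_force: [0.9, -0.3, 0.3]
opening: 1.001
t 1.60 pos [510.9 110.9 214.6] rot [-1.57e+00  1.00e-03 -7.79e-01] F [ 0.9 -0.3  0.3] op 1.001  q6 0.86
shift [-14.3   0.6  34.5] turn [-0.02 -0.03 -0.07]
[[ 7.12000e-01 -6.74000e-01 -1.95000e-01  5.65043e+02]
 [-7.02000e-01 -6.85000e-01 -1.96000e-01  1.65639e+02]
 [-1.00000e-03  2.76000e-01 -9.61000e-01  3.85066e+02]
 [ 0.00000e+00  0.00000e+00  0.00000e+00  1.00000e+00]] 327.0714
```

View pics/w1.png

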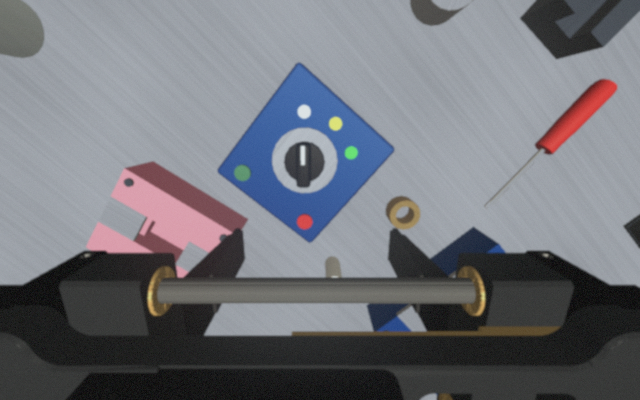

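The wrist view shows the station with its knob at about (304,161). The pointer aims at the white mark (304,112). I'll enlarge it.

```bash
python3 - <<'E'
from h import *
p=cv2.imread("pics/w1.png"); crop(p,265,90,365,195,5.5,"pics/w1c.png")
E
```

```text
(no output)
```

View pics/w1c.png

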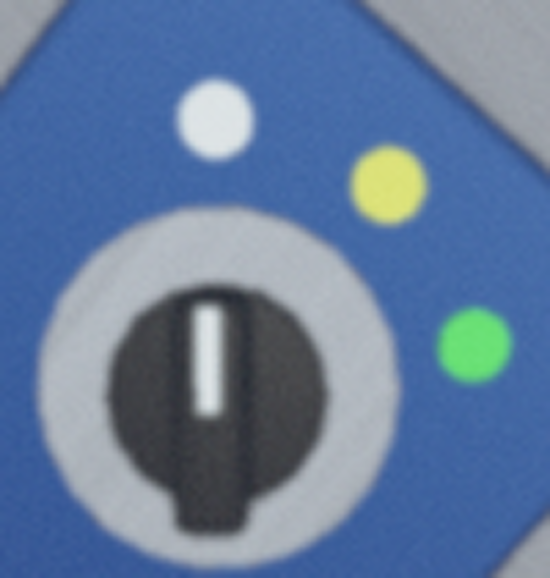

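```bash
python3 - <<'E'
from h import *
import pickle; c=pickle.load(open("pics/w1.pkl","rb"))
def W(x,y,z): return atz(c,265+(x+.5)/5.5-.5,90+(y+.5)/5.5-.5,z)[:2]
for n,x,y,z in [("ring",219,387,70),("disc",218,391,84),("white",216,119,70),("yel",389,186,70),("grn",475,345,70),("l1",208,305,114),("l2",208,415,114),("bartop",213,290,114),("barbot",211,498,114)]: print(n,W(x,y,z).round(1))
plan(525,145.5,150,-0.778)
E
```

```text
ring [526.2 145.1]
disc [527.2 145.6]
white [562.5 182. ]
yel [577.8 149.4]
grn [568.9 114.9]
l1 [540.2 159.2]
l2 [526.7 145.9]
bartop [542.6 160.4]
barbot [516.6 135.1]
t 1.65 pos [513.  115.8 214.5] rot [-1.568e+00  1.000e-03 -7.720e-01] F [-2.3  2.2 -1.2] op 1.003  q6 0.87
shift [-12.   64.6  29.5] turn [-0.16  0.33 -0.07]
```

```bash
python3 -m crank '[[-6,10,15,0,0,0],[-12,35,30,0,0,0],[-12,55,30,0,0,0],[-12,75,30,0,0,0],[-12,75,30,0,0,0]]'
python3 -c "from h import *; plan(526,145.3,89,-0.783)"
```

```text
t: 2.15
eef_pos: [524.1, 145.8, 137.3]
tcp_rot: [-1.572, 0.004, -0.772]
ft_force: [-0.9, -0.3, -0.0]
opening: 1.0
t 2.15 pos [524.1 145.8 137.3] rot [-1.572  0.004 -0.772] F [-0.9 -0.3 -0. ] op 1.000  q6 0.92
shift [ 1.9 48.3  1. ] turn [ 0.06  0.62 -0.24]
```

```bash
python3 -m crank '[[2,20,1,0,0.6,0],[2,38,1,0,0.6,0],[2,48,1,0,0.6,0],[2,48,1,0,0.6,0],[2,48,1,0,0.6,0]]'
python3 -m crank '[[0,0,0,0,0,0],[0,0,0,0,0,0],[0,0,0,0,0,0],[0,0,0,0,0,0],[0,0,0,0,0,0]]' 0
python3 -c "from h import *; plan(526,145.3,89,-0.783)"
```

```text
t: 2.65
eef_pos: [526.4, 145.2, 90.1]
tcp_rot: [-1.571, 0.004, -0.783]
ft_force: [0.3, -0.3, 0.4]
opening: 0.999
t: 3.15
eef_pos: [526.4, 145.2, 90.2]
tcp_rot: [-1.571, 0.004, -0.783]
ft_force: [0.2, 0.4, -0.3]
opening: 0.637
t 3.15 pos [526.4 145.2  90.2] rot [-1.571  0.004 -0.783] F [ 0.2  0.4 -0.3] op 0.637  q6 0.93
shift [-0.4  1.2 -0.2] turn [ 0.02  0.02 -0.21]
```

Fingers are slow (≈70 mm/s); keep waiting.

```bash
for i in 1 2; do python3 -m crank '[[0,0,0,0,0,0],[0,0,0,0,0,0],[0,0,0,0,0,0],[0,0,0,0,0,0],[0,0,0,0,0,0]]'; done
python3 -c "from h import *; plan(526,145.3,89,-0.783);print(env.state()['moment'])"
```

```text
t: 3.65
eef_pos: [526.4, 145.2, 90.2]
tcp_rot: [-1.571, 0.004, -0.783]
ft_force: [-0.0, 0.2, 0.8]
opening: 0.215
t: 4.15
eef_pos: [526.4, 145.2, 90.2]
tcp_rot: [-1.571, 0.004, -0.783]
ft_force: [-0.8, -0.8, -0.6]
opening: 0.145
t 4.15 pos [526.4 145.2  90.2] rot [-1.571  0.004 -0.783] F [-0.8 -0.8 -0.6] op 0.145  q6 0.93
shift [-0.4  1.2 -0.2] turn [ 0.03  0.03 -0.21]
[-0.10469789 -0.05908198  0.05217462]
```

Gripped: the opening of 0.145 is 13.8 mm, against a 14 mm bar. Now I turn it clockwise, which is +ry.

```bash
for i in 1 2 3; do python3 -m crank '[[0,0,0,0,5,0],[0,0,0,0,10,0],[0,0,0,0,15,0],[0,0,0,0,20,0],[0,0,0,0,25,0]]' | tr '\n' ' '; python3 -c "from h import *; plan(526,145.3,90,-2.183);print(env.state()['moment'])"; done
```

```text
t: 4.65 eef_pos: [526.3, 145.4, 90.2] tcp_rot: [-1.573, 0.003, -1.223] ft_force: [-1.0, 3.0, 1.0] opening: 0.147 t 4.65 pos [526.3 145.4  90.2] rot [-1.573  0.003 -1.223] F [-1.  3.  1.] op 0.147  q6 1.37
shift [-0.1  0.2 -0.3] turn [ 0.2  55.03 -0.12]
[0.28610273 0.04963228 0.01507089]
t: 5.15 eef_pos: [526.3, 145.6, 90.2] tcp_rot: [-1.574, 0.002, -1.662] ft_force: [0.4, 2.1, -0.2] opening: 0.146 t 5.15 pos [526.3 145.6  90.2] rot [-1.574  0.002 -1.662] F [ 0.4  2.1 -0.2] op 0.146  q6 1.81
shift [ 0.3  0.2 -0.3] turn [ 0.22 29.84 -0.08]
[ 0.29250301 -0.0683407   0.18469916]
t: 5.65 eef_pos: [526.3, 145.8, 90.2] tcp_rot: [-1.575, 0.001, -2.102] ft_force: [0.3, 1.7, -0.8] opening: 0.148 t 5.65 pos [526.3 145.8  90.2] rot [-1.575e+00  1.000e-03 -2.102e+00] F [ 0.3  1.7 -0.8] op 0.148  q6 2.25
shift [ 0.6  0.2 -0. ] turn [ 0.23  4.62 -0.06]
[ 0.47427821 -0.11449146 -0.02621436]
```

```bash
python3 -m crank '[[0,0,0,0,2,0],[0,0,0,0,4.6,0],[0,0,0,0,4.6,0],[0,0,0,0,4.6,0]]'
python3 -m crank '[[0,0,0,0,0,0],[0,0,0,0,0,0],[0,0,0,0,0,0],[0,0,0,0,0,0],[0,0,0,0,0,0]]' 1
python3 -m crank '[[0,0,0,0,0,0],[0,0,0,0,0,0],[0,0,0,0,0,0],[0,-20,0,0,0,0],[0,-50,0,0,0,0]]'
python3 -m crank '[[0,-40,0,0,0,0],[0,-80,0,0,0,0]]'
python3 - <<'E'
from h import *
plan(559.5,-170,180,-1.618)
c=vision.calibration("wrist"); p,d=vision.read_camera("wrist"); cv2.imwrite("pics/w2.png",p)
E
```

```text
t: 6.05
eef_pos: [526.4, 145.8, 90.2]
tcp_rot: [-1.575, 0.001, -2.181]
ft_force: [-0.7, 0.8, 0.2]
opening: 0.15
t: 6.55
eef_pos: [526.4, 145.8, 90.2]
tcp_rot: [-1.575, 0.001, -2.181]
ft_force: [-1.0, 0.2, -0.2]
opening: 0.509
t: 7.05
eef_pos: [525.8, 145.5, 139.5]
tcp_rot: [-1.577, -0.001, -2.181]
ft_force: [0.1, 0.3, 0.6]
opening: 0.927
t: 7.25
eef_pos: [525.8, 145.2, 220.7]
tcp_rot: [-1.578, -0.002, -2.181]
ft_force: [0.6, -0.2, -0.1]
opening: 0.993
t 7.25 pos [525.8 145.2 220.7] rot [-1.578e+00 -2.000e-03 -2.181e+00] F [ 0.6 -0.2 -0.1] op 0.993  q6 2.33
shift [238.9  39.7 208.6] turn [  0.43 -32.28  -0.  ]
```

View pics/w2.png

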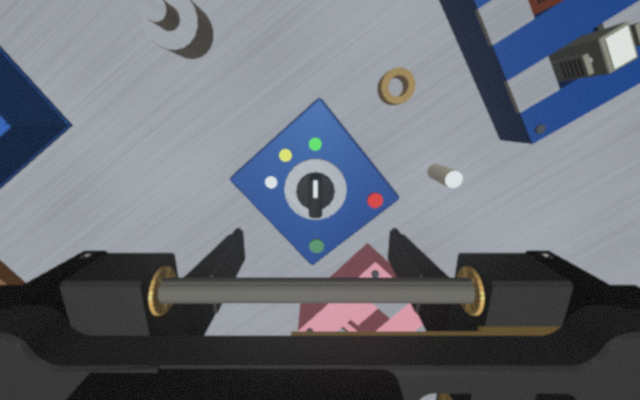

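The knob at (315,190), now free, points straight at the green mark (315,144). Next is the dock.

```bash
python3 -m crank '[[34,0,30,0,0,0],[68,0,60,0,0,0],[102,0,89,0,0,0],[136,0,119,0,0,0],[170,0,148,0,0,0]]'
python3 -m crank '[[15,0,13,0,-7,0],[30,0,26,0,-14,0],[30,0,26,0,-21,0],[30,0,26,0,-28,0],[30,0,26,0,-32,0]]'
python3 - <<'E'
from h import *
plan(559.5,-170,180,-1.618)
import pickle
c=vision.calibration("wrist"); p,d=vision.read_camera("wrist"); cv2.imwrite("pics/w3.png",p)
pickle.dump(c,open("pics/w3.pkl","wb"))
E
```

```text
t: 7.8
eef_pos: [551.9, -80.3, 226.3]
tcp_rot: [-1.571, 0.004, -2.181]
ft_force: [0.2, 0.2, 0.5]
opening: 1.0
t: 8.3
eef_pos: [555.9, -120.1, 225.9]
tcp_rot: [-1.569, 0.004, -1.618]
ft_force: [-0.4, 0.2, 0.2]
opening: 0.999
t 8.30 pos [ 555.9 -120.1  225.9] rot [-1.569  0.004 -1.618] F [-0.4  0.2  0.2] op 0.999  q6 1.28
shift [49.9 45.7  5.9] turn [-0.12 -0.02 -0.22]
```

View pics/w3.png

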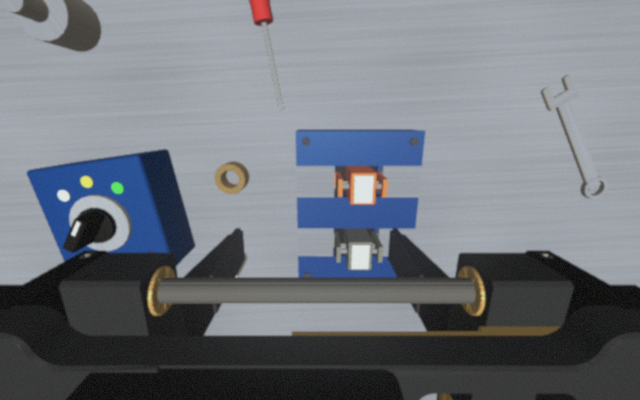

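```bash
python3 - <<'E'
from h import *
p=cv2.imread("pics/w3.png"); crop(p,20,140,200,265,4,"pics/w3k.png"); crop(p,285,120,435,280,3.6,"pics/w3d.png")
E
```

```text
(no output)
```

View pics/w3k.png

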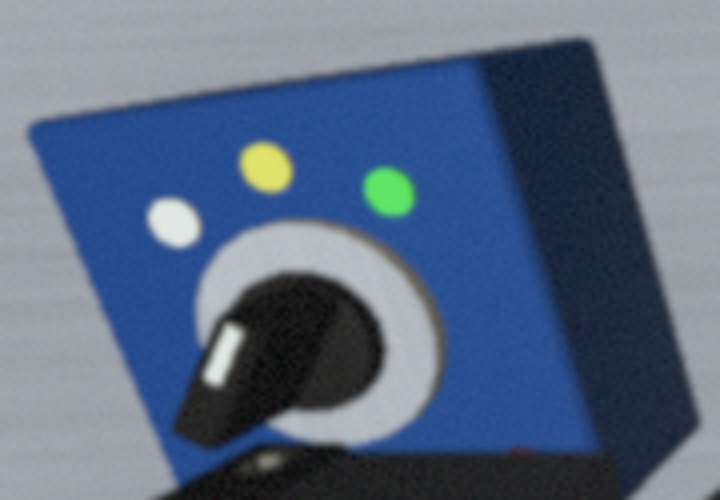

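View pics/w3d.png

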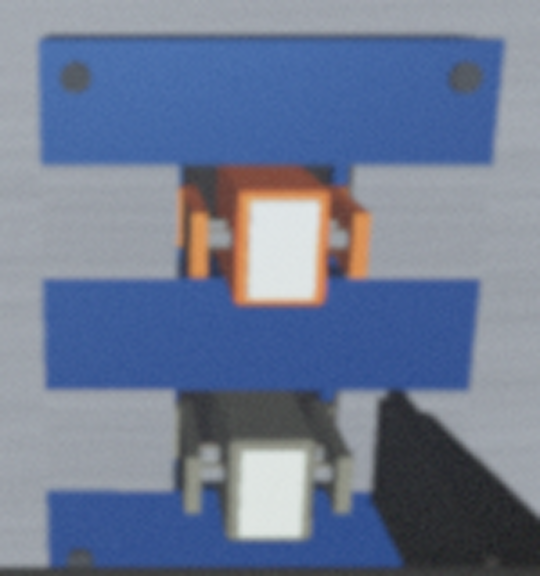

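The bar's top leans away in perspective, and its white end is the one towards green, so the selector is fine. Now the orange position.

```bash
python3 - <<'E'
from h import *
import pickle; c=pickle.load(open("pics/w3.pkl","rb"))
def W(x,y,z): return atz(c,285+(x+.5)/3.6-.5,120+(y+.5)/3.6-.5,z)[:2].round(1)
print("top",W(281,247,100),"label",W(285,250,100),"grey",W(270,492,100))
print("catch L top",W(199,245,95),"R",W(360,245,95))
print("outer",W(190,245,95),W(371,245,95), "dock corners",W(40,40,60),W(503,40,60))
def Wk(x,y,z): return atz(c,20+(x+.5)/4-.5,140+(y+.5)/4-.5,z)[:2]
a=Wk(232,324,114);b=Wk(213,386,114);k=np.arctan2(*(a-b)[::-1]);print("pointer",a,b,k, "selector",0.793-k)
plan(559.5,-170,130,-1.618)
E
```

```text
top [ 561.1 -171. ] label [ 560.1 -172.2] grey [ 480.4 -167.3]
catch L top [ 561.7 -146.9] R [ 559.4 -195.8]
outer [ 561.8 -144.1] [ 559.2 -199.2] dock corners [623.4 -99.9] [ 616.4 -248.6]
pointer [543.13030432 134.6181901 ] [525.77475877 144.76012063] -0.5288420034330792 selector 1.3218420034330793
t 8.35 pos [ 555.9 -119.9  225.9] rot [-1.569  0.004 -1.615] F [ 0.7  0.1 -0.2] op 0.998  q6 1.28
shift [50.2 95.8  5.6] turn [-0.12  0.14 -0.22]
```

```bash
python3 -m crank '[[20,15,3,0,0,0],[51,40,5,0,0,0],[51,65,5,0,0,0],[51,90,5,0,0,0],[51,90,5,0,0,0]]'
python3 -c "from h import *; plan(560.2,-171,64,-1.618)"
```

```text
t: 8.85
eef_pos: [557.4, -170.4, 132.9]
tcp_rot: [-1.574, 0.006, -1.617]
ft_force: [-0.6, 0.1, 0.1]
opening: 0.999
t 8.85 pos [ 557.4 -170.4  132.9] rot [-1.574  0.006 -1.617] F [-0.6  0.1  0.1] op 0.999  q6 1.20
shift [ 0.9 68.9  3. ] turn [ 0.17  0.04 -0.33]
```

```bash
python3 -m crank '[[1,25,3,0.2,0,-0.3],[1,45,3,0.2,0,-0.3],[1,60,3,0.2,0,-0.3],[1,68.5,3,0.2,0,-0.3],[1,68.5,3,0.2,0,-0.3]]'
python3 - <<'E'
from h import *
plan(560.2,-171,64,-1.618)
p,d=vision.read_camera("scene"); crop(p,200,180,360,300,5,"pics/s4.png")
E
```

```text
t: 9.35
eef_pos: [560.2, -171.0, 64.3]
tcp_rot: [-1.571, 0.001, -1.618]
ft_force: [-0.4, 0.5, -0.1]
opening: 1.002
t 9.35 pos [ 560.2 -171.    64.3] rot [-1.571e+00  1.000e-03 -1.618e+00] F [-0.4  0.5 -0.1] op 1.002  q6 1.21
shift [ 0.   0.3 -0. ] turn [-0.01  0.03 -0.04]
```

View pics/s4.png

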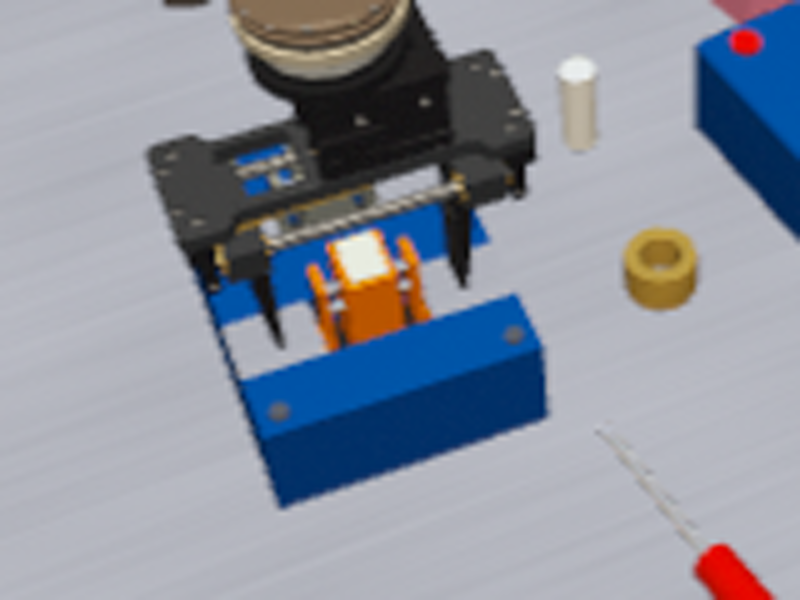

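The fingers, at (285,330) and (462,270) in the crop, straddle the orange carrier (365,290) evenly and sit just above the steel lips. Closing.

```bash
python3 -m crank '[[0,0,0,0,0,0],[0,0,0,0,0,0],[0,0,0,0,0,0],[0,0,0,0,0,0],[0,0,0,0,0,0]]' 0
for i in 1 2; do python3 -m crank '[[0,0,0,0,0,0],[0,0,0,0,0,0],[0,0,0,0,0,0],[0,0,0,0,0,0],[0,0,0,0,0,0]]';done
python3 -c "from h import *; plan(560.2,-171,64,-1.618)"
```

```text
t: 9.9
eef_pos: [560.6, -171.2, 65.2]
tcp_rot: [-1.57, 0.0, -1.617]
ft_force: [0.5, -1.4, -0.3]
opening: 0.634
t: 10.4
eef_pos: [560.6, -171.2, 65.7]
tcp_rot: [-1.569, 0.0, -1.617]
ft_force: [-1.0, 0.1, 5.7]
opening: 0.396
t: 10.9
eef_pos: [560.6, -171.2, 65.7]
tcp_rot: [-1.569, 0.0, -1.617]
ft_force: [-0.6, 0.3, 2.7]
opening: 0.395
t 10.90 pos [ 560.6 -171.2   65.7] rot [-1.569  0.    -1.617] F [-0.6  0.3  2.7] op 0.395  q6 1.21
shift [-0.1  1.7 -0.4] turn [-0.08  0.03 -0.01]
```

The opening of 0.395 is 37.5 mm, and I expected about 40 mm. I'll look before lifting.

```bash
python3 - <<'E'
from h import *
p,d=vision.read_camera("scene"); crop(p,230,200,310,260,10,"pics/s5.png")
p,d=vision.read_camera("wrist"); cv2.imwrite("pics/w5.png",p)
plan(560.2,-171,64,-1.618)
E
```

```text
t 11.00 pos [ 560.6 -171.2   65.7] rot [-1.569  0.    -1.617] F [-1.2  1.1  3.6] op 0.393  q6 1.21
shift [-0.2  1.7 -0.4] turn [-0.09  0.03 -0.01]
```

View pics/s5.png

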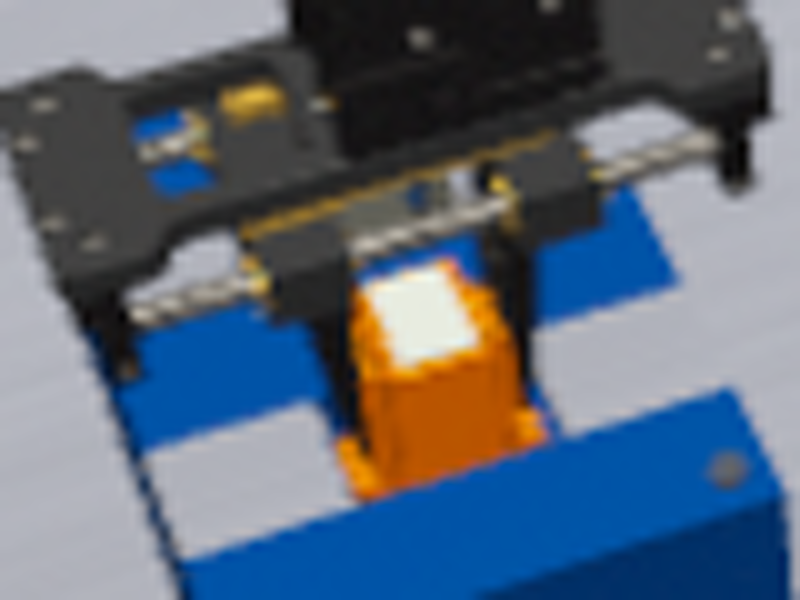

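View pics/w5.png

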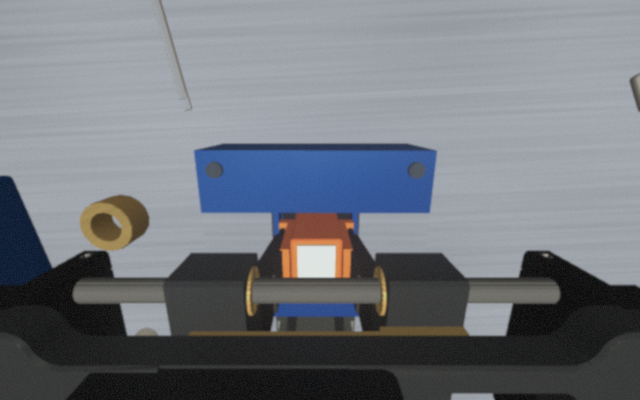

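Both catches are pinched in against the core at about (360,380) and (505,330) in the crop. The missing 2.5 mm is probably give at the stops. I'll lift gently and watch the force.

```bash
python3 -m crank '[[0,-1,0,0,0,0],[0,-2,0,0,0,0],[0,-3,0,0,0,0],[0,-4,0,0,0,0],[0,-5,0,0,0,0]]'
python3 -c "from h import *; plan(560.2,-171,64,-1.618)"
```

```text
t: 11.5
eef_pos: [560.5, -171.2, 70.7]
tcp_rot: [-1.569, 0.0, -1.617]
ft_force: [-0.1, -0.4, -2.4]
opening: 0.396
t 11.50 pos [ 560.5 -171.2   70.7] rot [-1.569  0.    -1.617] F [-0.1 -0.4 -2.4] op 0.396  q6 1.21
shift [-0.1  6.7 -0.4] turn [-0.08  0.03 -0.01]
```

The force is -2.4 N, which is just the carrier's weight, so it is free. I keep lifting, to TCP z ≈ 200.7.

```bash
python3 -m crank '[[0,-6,0,0,0,0],[0,-12,0,0,0,0],[0,-18,0,0,0,0],[0,-24,0,0,0,0],[0,-30,0,0,0,0]]'
python3 -c "from h import *; plan(560.5,-171.2,200.7,-1.618)"
```

```text
t: 12.0
eef_pos: [560.6, -171.1, 101.3]
tcp_rot: [-1.569, 0.0, -1.617]
ft_force: [0.9, 0.5, -2.7]
opening: 0.391
t 12.00 pos [ 560.6 -171.1  101.3] rot [-1.569  0.    -1.617] F [ 0.9  0.5 -2.7] op 0.391  q6 1.21
shift [  0.  -99.4   0.1] turn [-0.09  0.03 -0.01]
```

```bash
python3 -m crank '[[0,-8,0,0,0,0],[0,-18,0,0,0,0],[0,-30,0,0,0,0],[0,-42,0,0,0,0],[0,-54,0,0,0,0]]'
python3 -m crank '[[0,-12,0,0,0,0],[0,-23,0,0,0,0],[0,-33,0,0,0,0],[0,-40,0,0,0,0],[0,-44,0,0,0,0]]'
python3 -m crank '[[0,0,0,0,0,0],[0,0,0,0,0,0],[0,0,0,0,0,0]]'
python3 - <<'E'
from h import *
plan(560.5,-171.2,200.7,-1.618)
p,d=vision.read_camera("scene"); cv2.imwrite("pics/s6.png",p); crop(p,210,110,370,290,3.3,"pics/s6c.png")
E
```

```text
t: 12.5
eef_pos: [560.5, -171.2, 156.6]
tcp_rot: [-1.569, 0.0, -1.617]
ft_force: [-1.0, -0.3, -2.7]
opening: 0.394
t: 13.0
eef_pos: [560.5, -171.2, 201.3]
tcp_rot: [-1.568, -0.0, -1.617]
ft_force: [0.1, 0.5, -3.5]
opening: 0.395
t: 13.3
eef_pos: [560.3, -171.2, 200.9]
tcp_rot: [-1.569, 0.0, -1.617]
ft_force: [0.1, -0.4, -3.2]
opening: 0.391
t 13.30 pos [ 560.3 -171.2  200.9] rot [-1.569  0.    -1.617] F [ 0.1 -0.4 -3.2] op 0.391  q6 1.21
shift [0.  0.2 0.2] turn [-0.1   0.03 -0.  ]
```

View pics/s6.png

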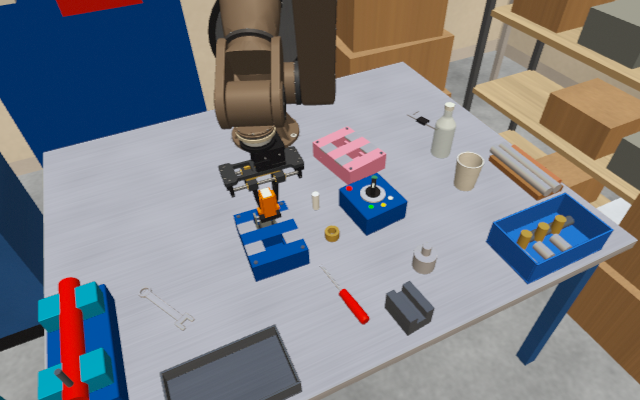

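View pics/s6c.png

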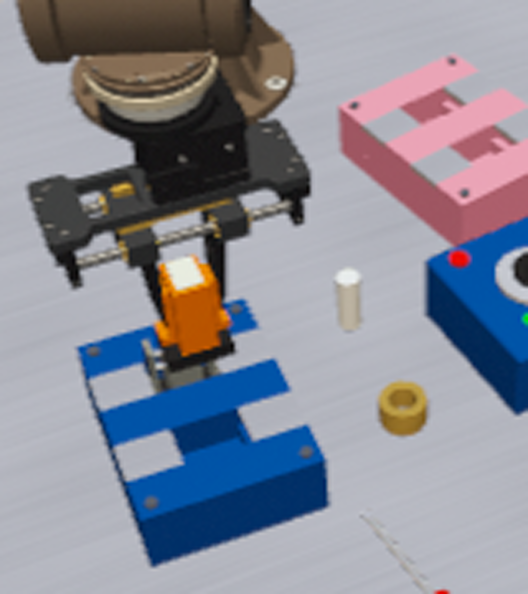

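The carrier hangs upright in the fingers with its white label at about (266,192). The bay is empty and the grey carrier is still seated. I'll check the height from the depth, and the knob.

```bash
python3 - <<'E'
from h import *
p,d=vision.read_camera("scene"); c=vision.calibration("scene")
for u,v in [(264,191),(266,192),(267,194),(267,205),(270,208)]:
    o,r=ray(c,u,v); print(u,v,d[v,u],p[v,u],(o+r*d[v,u]).round(1))
print("pred z235 at label:",atz(c,266,192.4,235).round(1))
crop(p,335,165,415,225,9,"pics/s7k.png")
plan(560.5,-171.2,200.7,-1.618)
E
```

```text
264 191 1020.39813 [223 236 231] [ 560.4 -174.4  238.3]
266 192 1025.3131 [223 235 231] [ 560.3 -170.   233.2]
267 194 1015.28656 [223 236 232] [ 571.5 -171.1  236.6]
267 205 1027.5516 [  0  84 185] [ 578.9 -177.1  209.8]
270 208 1034.0605 [  0  84 184] [ 581.8 -171.8  200. ]
pred z235 at label: [ 563.5 -171.   235. ]
t 13.40 pos [ 560.4 -171.2  200.9] rot [-1.569  0.    -1.617] F [-0.9  0.6 -2.3] op 0.396  q6 1.21
shift [0.  0.2 0.1] turn [-0.1   0.03 -0.01]
```

View pics/s7k.png

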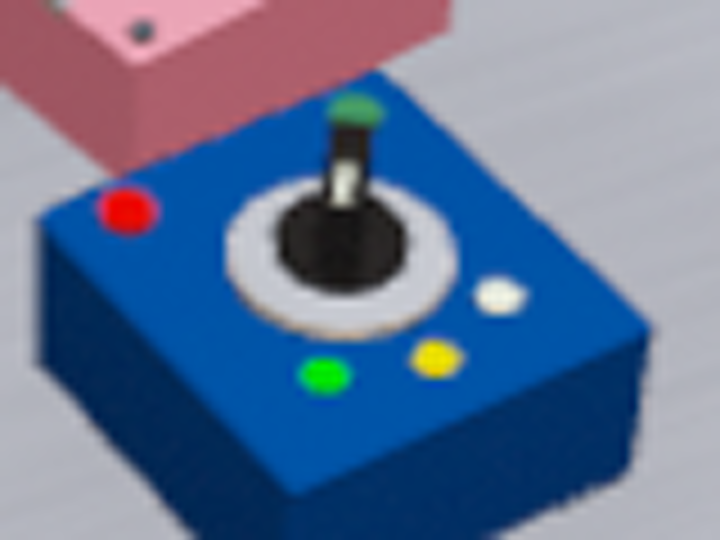

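The knob's white line, at (343,185) in the crop, is on the end facing the green mark. The carrier's top is at about 236 mm, so its underside is about 160 mm up, 100 mm above the dock. Handing in.

```bash
python3 -c "
from h import *
print(job.job_done())"
```

```text
the job is handed in; nothing more can be done
None
```

The job was handed in at about 13.4 s, with both parts done in the order asked.

- **Selector:** I gripped the knob (opening about 13.8 mm on the 14 mm bar), turned it 80° clockwise from white to green and let go. After release, pictures from three views show its pointer at green. One oblique view measured 1.32 rad instead of 1.40; I put that down to the short white line and the viewing angle.
- **Orange carrier:** I pinched both catches and lifted it straight up; the pull was only its own weight, about 2.5 N. It is held still and upright. The depth reading puts its top at about 236 mm, so its underside is about 100 mm above the dock's top.
- **Other things:** In the last scene picture the grey carrier is still in its bay and nothing else appears to have moved.
- **One reading that disagreed:** The grip opening reads about 37.5 mm, against the 40 mm given for catches pressed home. I took this as give at the catch stops; the free lift confirmed both catches had left the dock's lips.

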